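# Find the jar lid that rocks and press it home

### The arm

A 6-joint arm with a two-finger parallel gripper is mounted at the origin on the work surface. World frame = base frame: x ahead of the robot, y to its left, z up, the work surface at z = 0. Lengths are in m, angles in rad, forces in N, time in s.
With the tool pointing down it reaches from about 0.35 to 0.85 m from the base axis. Payload 8.1 kg.
Tool frame: the origin (TCP) lies at the very end of the fingers, on their centre line; the grasp point (between the pads) lies 19 mm behind it; z points along the fingers, y is the direction in which the jaws open and shut (so a half turn about z gives the same grasp; the last joint's range is limited). The gripper opens to 93 mm and grips with 3 to 60 N. Pads are 15 mm wide; open, the fingers measure 128 mm over their backs; the gripper's body (75 mm by 188 mm) begins 65 mm behind the grasp point.
Start: joints at [-1.37, 0.13, 1.488, -0, 1.523, -0.085], TCP at [0.169, -0.576, 0.219] pointing down, gripper open.
Joint ranges: [-2.96, 2.96], [-0.89, 2.26], [0.02, 2.5], [-1.34, 4.48], [0, 2.73], [-2.66, 2.66]. Speed limits (rad/s): [2.39, 2.39, 2.79, 3.14, 3.14, 3.14].

### API

Orientations are given as a rotation vector (axis times angle).
In Python, from plant import robot gives the robot as it stands.
- The arm moves only by the shell command python3 -m inch 'ROWS' [FORCE]. ROWS is JSON, a list that holds one entry, the list of rows, each a list of 7 numbers: the shift along the tool's x, y, z in cm, then the turn, a rotation vector about the tool's x, y, z in degrees, then the gripper command: -1 is fully open, 1 is shut, values between are in proportion. A call has 1 to 5 rows; each row shifts and turns the commanded pose from where the row before left it, along the tool's axes as they then stand; what a row does not reach is not made up. A row lasts 1/10 s, in which the tool goes at most 50 mm and 8.59 degrees, less where a joint would pass 70% of its speed; a pose out of reach is approached as far as the arm can. A call with a gripper value outside its range is refused whole. The fingers move at their own pace and stop on an object; FORCE is the grip in N (left out, the last holds). Time passes only in rows, so rows that do not move let the fingers close. It gives the time, the measured TCP pose, the force and the opening at its end, in the units of the state.
- robot.read_state(): the state, without advancing time (a new reading comes with each control period).
- robot.read_camera(name): name is "side" or "top" or "wrist"; returns a dict with "image" (384x512x3 uint8, blue, green, red), "K" (3x3 intrinsics, pixels), "R" (3x3) and "t" (3): a world point X has camera coordinates R X + t; the wrist camera has in their place "tool_from_camera" (4x4, takes a point from camera to tool coordinates, whose origin is the TCP and whose axes are the flange's). Camera axes: x right, y down, z forward; pixel columns grow to the right and rows downward; lengths in m; the calibration is good to about 2 mm. The wrist camera is an equidistant fisheye: a pixel r from the principal point sees the ray r / f radians off the axis. A picture is of the moment at which its call begins: read the wrist's pose just before it. There is no depth.
- robot.close_job(): hands the job in, once; it reports no verdict.
The state is a dict: "t": time; "q": joint angles; "dq": joint speeds; "joint_torque": joint torques, N m; "tool_pos": TCP position; "orientation": TCP orientation; "force": force on the tool from outside, world axes, zero at the start; "wrist_torque": the same for the moment, N m; "opening": finger opening in m.
Only numpy, scipy, OpenCV 4.12 (cv2) and the standard library are available. Lean on these libraries where they do the work, as an engineer would, in place of code of your own. Each camera call takes 0.05 s, during which the arm holds its last target. There are 200 camera calls.

### The job

Four stoneware jars stand in the orange caddy, and one of their bamboo lids is not down on its jar: it rocks when pressed near the edge. Feel the lids with a fingertip to find that one, press it fully down until it sits level on its jar, and finish with the finger still pressing on it so that its seal can take. Do not lift or shove aside any lid, and leave the canister, mortar, spoon and glass jar where they stand.

Things in the scene. Friction and masses are not known exactly. Their poses are not given: they have to be found in the camera images.
- caddy: Open orange plastic box, 226 x 226 mm, sides 42 mm high, fixed to the ledge. Origin: centre of its underside on the ledge; x away from the robot at yaw 0, z up. Four white stoneware jars, 86 mm across, stand fixed in it two by two, centres at (+-54, +-54) mm in its frame; each carries one lid, with 16 mm between neighbouring lids.
- caddy_mid (a point): Point over the caddy's middle, 80 mm above the ledge: the height of the undersides of all four lids at the start. The jars' own heights differ by up to 5 mm, so all lids start level with each other and nothing shows which is loose. A sound lid rests on its jar's rim (radius 36 to 43 mm) and stands firm when pressed anywhere within 40 mm of its centre.
- lid_1: Bamboo lid, near left in the caddy at yaw 0. Round, flat, 92 mm across, cover 10 mm thick; an 8 mm edge hangs around the jar's mouth, a 64 mm plug goes into it. Origin: centre of the cover's underside, 80 mm above the ledge at the start; the top to press on is 10 mm above the origin; z up, yaw means nothing. 90 g, loose on the jar. Any of the four lids can be the one that rocks.
- lid_2: Bamboo lid, near right; same as lid_1. The lid that rocks rests on its silicone ring, which has ridden up at two opposite points of the mouth, in any direction, 5 mm above that jar's rim, as two props 10 mm wide. Pressed with 1 to 3 N near its edge, more than 5 mm off the line through the props, it tips about 8 degrees: the edge sinks 2 to 4 mm under the finger and comes back when let go.
- lid_3: Bamboo lid, far left; same as lid_1. Pressed near its edge with a few newtons right over a prop, the lid that rocks feels firm: so feel each lid at two or more places about a quarter turn apart, some 30 mm from its centre, with a small part of the fingertip (the fingers leaning, or an edge of one) rather than with a broad flat tip.
- lid_4: Bamboo lid, far right; same as lid_1. The lid that rocks is seated by a push of 14 to 18 N on its middle: the ring slides down with it under about 13 N, and after 5 mm the lid stands level and firm on the rim and stays there. A push of a few newtons at its edge only tips it.
- canister: Bystander: aluminium canister with a closed hinged lid, 94 mm across, 114 mm high; origin centre of its underside. Loose.
- mortar: Bystander: white ceramic mortar, 112 mm across, 70 mm high; origin centre of its underside. Loose.
- spoon: Bystander: stainless steel spoon, 170 mm long, lying on the ledge along its x axis on the robot's side of the caddy. Loose.
- glass_jar: Bystander: glass jar with a red cap, 64 mm across, 85 mm high, beyond the caddy; origin centre of its underside. Loose.
Not all that is in view belongs to the job. What is shaped like the lid_3 but pink or red is not meant.

How it is judged:
At the end, for the whole second after the job is handed in: The lid that rocked is down on its jar's rim (its underside less than 76.5 mm above the caddy's underside, from 80 at the start), at rest, with the fingers still pressing on it with more than 2 N; all four lids are level within 2 degrees (angle between each of lid_1, lid_2, lid_3, lid_4's own z axis and vertical below 0.035 rad and ((z of lid_1 in the frame of caddy below 0.0765 m and contact force between the fingers and lid_1 above 2 N and linear speed of lid_1 below 0.01 m/s) or (z of lid_2 in the frame of caddy below 0.0765 m and contact force between the fingers and lid_2 above 2 N and linear speed of lid_2 below 0.01 m/s) or (z of lid_3 in the frame of caddy below 0.0765 m and contact force between the fingers and lid_3 above 2 N and linear speed of lid_3 below 0.01 m/s) or (z of lid_4 in the frame of caddy below 0.0765 m and contact force between the fingers and lid_4 above 2 N and linear speed of lid_4 below 0.01 m/s))); the arm keeps its last pose, push and grip.
It fails at once if a lid is lifted more than 10 mm (z of any of lid_1, lid_2, lid_3, lid_4 in the frame of caddy above 0.09 m).
It fails at once if a lid is shoved more than 15 mm away from its place (distance of any of lid_1, lid_2, lid_3, lid_4 from where it was at the start of the episode above 0.015 m).
It fails at once if the canister, mortar, spoon or glass jar is moved more than 20 mm or tipped over (distance of any of canister, mortar, spoon, glass_jar from where it was at the start of the episode above 0.02 m or angle between any of canister, mortar, spoon, glass_jar's own z axis and vertical above 0.4 rad).
It also fails if it takes over 58 s, if anything falls off the work surface, if the arm or the gripper's body presses on something with over 40 N, if the wrist force passes 120 N, or if a joint passes its speed limit or range.

## Working session

There is one attempt and no reset: what is moved stays moved. The work goes in short steps, Python scripts to look and compute and a shell command to move; the robot and the scene stay as the last step left them, time stands still between calls to the robot, and variables do not carry over. Pictures are saved under pics/ and viewed, about 8 in all and at most 12, crops included, and the job is handed in when it is done.

```bash
mkdir -p pics; ls; python3 - <<'E'
from plant import robot
import cv2
s=robot.read_state();print({k:s[k] for k in('t','tool_pos','orientation','force','opening')})
for n in('top','side'):
    c=robot.read_camera(n);cv2.imwrite(f'pics/{n}0.png',c['image']);print(n,c['K'],c['R'],c['t'])
E
```

```text
pics
{'t': 0.0, 'tool_pos': array([ 0.16903802, -0.57510275,  0.21760691]), 'orientation': array([-3.10778717e+00, -4.47086321e-01,  1.77435977e-04]), 'force': array([-0.0858292 , -0.25004879, -1.1690045 ]), 'opening': 0.09310812524093774}
top [[488.6900043    0.         256.88484879]
 [  0.         488.6900043  199.29091691]
 [  0.           0.           1.        ]] [[-0.00660695 -0.99978305 -0.01975358]
 [-0.9895031   0.00938822 -0.14420634]
 [ 0.14436051  0.01859346 -0.98935046]] [0.10403842 0.59090959 1.05757956]
side [[434.30885974   0.         251.61809675]
 [  0.         434.30885974 201.30030335]
 [  0.           0.           1.        ]] [[-0.9302841  -0.36645743  0.01674662]
 [-0.23922489  0.57141898 -0.78501707]
 [ 0.27810601 -0.7342951  -0.61924773]] [0.59756024 0.15215454 0.89505388]
```

View pics/top0.png

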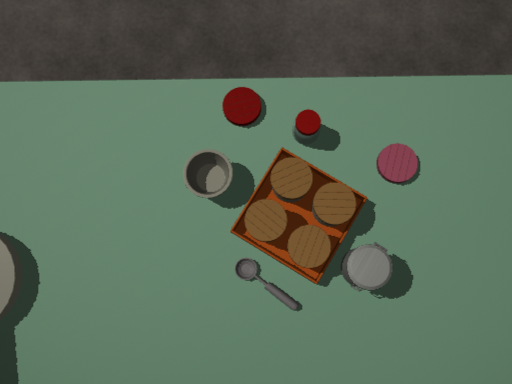

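View pics/side0.png

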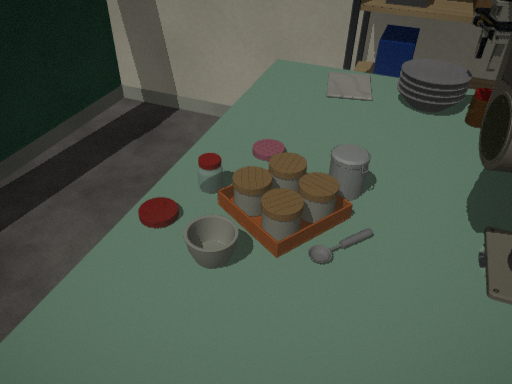

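The top view shows the lids at about (291,178), (334,203), (266,220) and (309,246). The canister is at (368,267) and the spoon at (265,283). I'll fit the lid outlines and triangulate them between the two views.

```bash
cat > h.py <<'E'
import numpy as np,cv2
from scipy.spatial.transform import Rotation as Ro
K={'top':(488.69,256.885,199.291),'side':(434.309,251.618,201.300)}
R={'top':np.array([[-0.00660695,-0.99978305,-0.01975358],[-0.9895031,0.00938822,-0.14420634],[0.14436051,0.01859346,-0.98935046]]),
'side':np.array([[-0.9302841,-0.36645743,0.01674662],[-0.23922489,0.57141898,-0.78501707],[0.27810601,-0.7342951,-0.61924773]])}
T={'top':np.array([0.10403842,0.59090959,1.05757956]),'side':np.array([0.59756024,0.15215454,0.89505388])}
def ray(n,p):
    f,cx,cy=K[n];d=R[n].T@np.array([(p[0]-cx)/f,(p[1]-cy)/f,1]);return -R[n].T@T[n],d
def atz(n,p,z):
    c,d=ray(n,p);return c+d*(z-c[2])/d[2]
def tri(a,b):
    c1,d1=ray('top',a);c2,d2=ray('side',b)
    s=np.linalg.lstsq(np.c_[d1,-d2],c2-c1,rcond=None)[0];P,Q=c1+s[0]*d1,c2+s[1]*d2
    return (P+Q)/2,np.linalg.norm(P-Q)
E
python3 - <<'E'
from h import *
top=[(291,178),(334,203),(266,220),(309,246)]
side=[(253,181),(288,166),(282,205),(318,188)]
for a,b in zip(top,side): print(tri(a,b), atz('top',a,.09))
i=cv2.imread('pics/top0.png')[140:290,220:400];a=cv2.resize(i,None,fx=4,fy=4,interpolation=cv2.INTER_CUBIC)
cv2.imwrite('pics/topc.png',cv2.convertScaleAbs(a,alpha=1.6))
E
```

```text
(array([0.63220148, 0.02325617, 0.07825105]), np.float64(0.002010076960403659)) [0.6309651  0.02409439 0.09      ]
(array([ 0.57640596, -0.06915982,  0.07755498]), np.float64(0.001337153990534)) [ 0.57536697 -0.06729956  0.09      ]
(array([0.5415691 , 0.07921051, 0.07618222]), np.float64(0.0004385404900676244)) [0.53993313 0.07916411 0.09      ]
(array([ 0.48499424, -0.01283479,  0.07527582]), np.float64(0.0012173450281513301)) [ 0.48367284 -0.01164761  0.09      ]
```

View pics/topc.png

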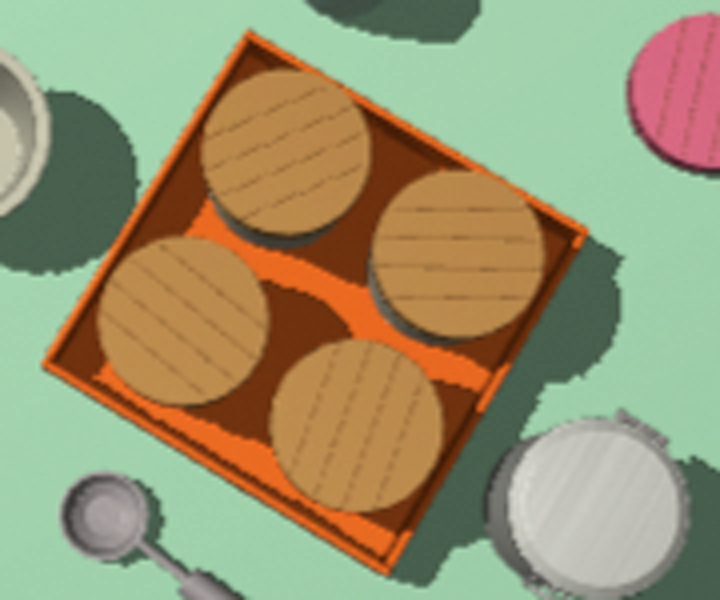

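```bash
cat >> h.py <<'E'
C=[np.array(v) for v in[(.539,.079),(.484,-.012),(.631,.024),(.576,-.068)]] # lids 1..4
ex=np.array([.855,-.519]);ey=np.array([.519,.855])
# order round the octagon: lid2a,lid2b,lid1a,lid1b,lid3a,lid3b,lid4a,lid4b
O=.25*sum(C)
PT={k:O+(a*ex+b*ey)/1000 for k,(a,b) in {'2a':(-24,-54),'2b':(-54,-24),'1a':(-54,24),'1b':(-24,54),'3a':(24,54),'3b':(54,24),'4a':(54,-24),'4b':(24,-54)}.items()}
def state():
    from plant import robot
    return robot.read_state()
def tip(s,off=(0,.0175,0)):
    M=Ro.from_rotvec(s['orientation']).as_matrix();return s['tool_pos']+M@np.array(off),M
def go(k,z,off=(0,.0175,0)):
    s=state();p,M=tip(s,off);xy=PT[k] if isinstance(k,str) else k
    d=np.array([*xy,z])-p
    print('t',round(s['t'],2),'tip',p.round(4),'F',s['force'].round(2),'-> cm',(M.T@d*100).round(2),'1mm down cm',(M.T@[0,0,-.1]).round(3))
E
python3 -m inch '[[[0,0,0,6,0,0,1],[0,0,0,6,0,0,1],[0,0,0,6,0,0,1]]]' 20
python3 -c "
from h import *
print(PT)
go('2a',.14)"
```

```text
t: 0.4
tool_pos: [0.1691, -0.5755, 0.2191]
orientation: [-2.798, -0.402, 0.065]
force: [1.0, -0.2, -0.7]
opening: 0.0738
{'2a': array([ 0.508954, -0.027964]), '2b': array([0.498874, 0.013256]), '1a': array([0.523786, 0.054296]), '1b': array([0.565006, 0.064376]), '3a': array([0.606046, 0.039464]), '3b': array([ 0.616126, -0.001756]), '4a': array([ 0.591214, -0.042796]), '4b': array([ 0.549994, -0.052876])}
t 0.4 tip [ 0.1738 -0.5914  0.2137] F [ 0.95 -0.16 -0.7 ] -> cm [ 48.04 -40.09  20.93] 1mm down cm [0.    0.031 0.095]
```

```bash
for i in 1 2; do :; done
python3 -m inch '[[[3.2,-2.67,1.39,0,0,0,1],[3.2,-2.67,1.39,0,0,0,1],[3.2,-2.67,1.39,0,0,0,1],[3.2,-2.67,1.39,0,0,0,1],[3.2,-2.67,1.39,0,0,0,1]]]'
python3 -m inch '[[[3.2,-2.67,1.39,0,0,0,1],[3.2,-2.67,1.39,0,0,0,1],[3.2,-2.67,1.39,0,0,0,1],[3.2,-2.67,1.39,0,0,0,1],[3.2,-2.67,1.39,0,0,0,1]]]'
python3 -c "
from h import *
go('2a',.11)"
```

```text
t: 0.9
tool_pos: [0.2814, -0.3863, 0.1929]
orientation: [-2.8, -0.402, 0.064]
force: [0.3, -0.9, -0.6]
opening: 0.0334
t: 1.4
tool_pos: [0.3929, -0.1988, 0.1685]
orientation: [-2.801, -0.403, 0.064]
force: [0.7, -0.4, -0.8]
opening: 0.0008
t 1.4 tip [ 0.3976 -0.2148  0.1631] F [ 0.71 -0.44 -0.8 ] -> cm [ 15.95 -12.42   9.62] 1mm down cm [0.    0.031 0.095]
```

```bash
python3 -m inch '[[[3.2,-2.7,1.3,0,0,0,1],[3.2,-2.7,1.3,0,0,0,1],[3.2,-2.7,1.3,0,0,0,1],[3.2,-2.7,1.3,0,0,0,1],[2.7,-2.2,1.1,0,0,0,1]]]'
python3 -m inch '[[[0,0.4,1.2,0,0,0,1],[0,0,0,0,0,0,1],[0,0,0,0,0,0,1]]]'
python3 - <<'E'
from h import *
from plant import robot
go('2a',.11)
cv2.imwrite('pics/w1.png',robot.read_camera('wrist')['image'])
go('2a',.095)
E
```

```text
t: 1.9
tool_pos: [0.5013, -0.0174, 0.1487]
orientation: [-2.8, -0.404, 0.065]
force: [-0.5, 0.2, 1.2]
opening: 0.0005
t: 2.2
tool_pos: [0.5, -0.0203, 0.1359]
orientation: [-2.801, -0.402, 0.066]
force: [0.3, 0.7, -0.2]
opening: 0.0004
t 2.2 tip [ 0.5046 -0.0363  0.1305] F [ 0.32  0.67 -0.25] -> cm [ 0.65 -0.01  2.15] 1mm down cm [0.    0.031 0.095]
t 2.25 tip [ 0.505  -0.0366  0.131 ] F [-0.34  0.38  0.81] -> cm [0.62 0.43 3.65] 1mm down cm [0.    0.031 0.095]
```

View pics/w1.png

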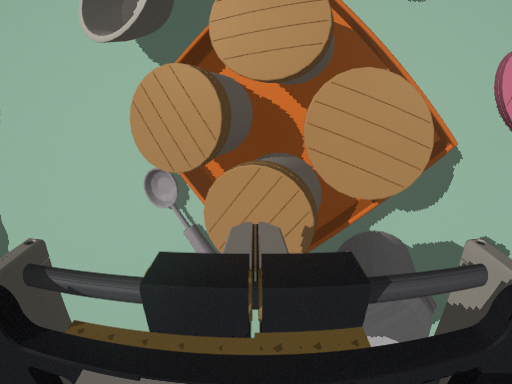

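The wrist view shows the narrow shut fingertips at (257,228), over lid 2's right part (lid centre about (260,212)). The tips taper, so I'll take the contact edge about 10 mm off the centre line.

```bash
sed -i 's/\.0175/.010/g' h.py
python3 -m inch '[[[0.6,-0.2,0.8,0,0,0,1],[0,0.5,1.6,0,0,0,1],[0,0.25,0.7,0,0,0,1],[0,0,0,0,0,0,1]]]'
python3 - <<'E'
from h import *
go('2a',.092)
E
```

```text
t: 2.65
tool_pos: [0.5044, -0.0139, 0.104]
orientation: [-2.8, -0.401, 0.067]
force: [0.0, -0.3, -0.1]
opening: 0.0006
t 2.65 tip [ 0.507  -0.023   0.1009] F [ 0.05 -0.27 -0.14] -> cm [0.05 0.78 0.68] 1mm down cm [0.    0.031 0.095]
```

```bash
f(){ grep -E 'tool_pos|force'|tr '\n' ' ';echo; }
python3 -m inch '[[[0,0.3,0.5,0,0,0,1],[0,0,0,0,0,0,1]]]'|f
python3 -m inch '[[[0,0.03,0.095,0,0,0,1],[0,0,0,0,0,0,1]]]'|f
python3 -m inch '[[[0,0.03,0.095,0,0,0,1],[0,0,0,0,0,0,1]]]'|f
python3 -m inch '[[[0,0.03,0.095,0,0,0,1],[0,0,0,0,0,0,1]]]'|f
python3 -m inch '[[[0,0.03,0.095,0,0,0,1],[0,0,0,0,0,0,1]]]'|f
python3 -m inch '[[[0,0.03,0.095,0,0,0,1],[0,0,0,0,0,0,1]]]'|f
python3 -c "
from h import *
go('2a',.09)"
```

```text
tool_pos: [0.5058, -0.0154, 0.0995] force: [0.3, -0.3, -0.2] 
tool_pos: [0.506, -0.0152, 0.099] force: [0.1, 0.3, 0.4] 
tool_pos: [0.5058, -0.0151, 0.0977] force: [0.3, 0.1, 0.5] 
tool_pos: [0.5057, -0.015, 0.0966] force: [-0.3, -0.5, -0.4] 
tool_pos: [0.5057, -0.015, 0.0956] force: [0.1, 0.1, -0.2] 
tool_pos: [0.5057, -0.015, 0.0946] force: [-0.2, -0.5, 0.0] 
t 3.85 tip [ 0.5084 -0.0241  0.0915] F [-0.23 -0.52  0.  ] -> cm [-0.05  0.41  0.02] 1mm down cm [0.    0.031 0.095]
```

```bash
f(){ grep -E 'tool_pos|force'|tr '\n' ' ';echo; }
python3 -m inch '[[[0,0.03,0.095,0,0,0,1],[0,0,0,0,0,0,1]]]'|f
python3 -m inch '[[[0,0.03,0.095,0,0,0,1],[0,0,0,0,0,0,1]]]'|f
python3 -m inch '[[[0,0.03,0.095,0,0,0,1],[0,0,0,0,0,0,1]]]'|f
python3 -m inch '[[[0,0.03,0.095,0,0,0,1],[0,0,0,0,0,0,1]]]'|f
```

```text
tool_pos: [0.5057, -0.015, 0.0936] force: [1.2, -0.3, -0.2] 
tool_pos: [0.5057, -0.015, 0.0925] force: [-0.8, 0.5, -0.2] 
tool_pos: [0.5059, -0.015, 0.0918] force: [0.4, -0.8, 1.3] 
tool_pos: [0.506, -0.015, 0.0915] force: [-2.9, 0.5, 7.4]
```

Lid 2 point a is firm: 7.4 N at TCP z 0.0915. Next is 2b.

```bash
python3 -m inch '[[[0,-0.19,-0.57,0,0,0,1]]]' >/dev/null
python3 -c "
from h import *
go('2b',.0945)"
```

```text
t 4.75 tip [ 0.508  -0.024   0.0933] F [ 0.97  0.08 -0.58] -> cm [ 0.18 -3.68  1.07] 1mm down cm [0.    0.031 0.095]
```

```bash
f(){ grep -E 'tool_pos|force'|tr '\n' ' ';echo; }
python3 -m inch '[[[0.1,-1.8,0.5,0,0,0,1],[0.1,-1.8,0.6,0,0,0,1],[0,0,0,0,0,0,1],[0,0,0,0,0,0,1]]]'|f
python3 -c "
from h import *
go('2b',.0903)"
```

```text
tool_pos: [0.4968, 0.0224, 0.0974] force: [0.3, -0.4, 1.0] 
t 5.15 tip [0.4995 0.0132 0.0943] F [ 0.26 -0.43  1.02] -> cm [-0.06  0.11  0.39] 1mm down cm [-0.     0.031  0.095]
```

```bash
f(){ grep -E 'tool_pos|force'|tr '\n' ' ';echo; }
python3 -m inch '[[[0,0.12,0.38,0,0,0,1],[0,0,0,0,0,0,1]]]'|f
python3 -m inch '[[[0,0.03,0.095,0,0,0,1],[0,0,0,0,0,0,1]]]'|f
python3 -m inch '[[[0,0.03,0.095,0,0,0,1],[0,0,0,0,0,0,1]]]'|f
python3 -m inch '[[[0,0.03,0.095,0,0,0,1],[0,0,0,0,0,0,1]]]'|f
```

```text
tool_pos: [0.4968, 0.0214, 0.0927] force: [-0.1, -0.4, 0.0] 
tool_pos: [0.497, 0.0215, 0.0922] force: [-0.2, -0.5, 0.1] 
tool_pos: [0.4972, 0.0215, 0.0917] force: [-0.9, 0.3, 2.6] 
tool_pos: [0.4973, 0.0216, 0.0915] force: [-4.6, -1.6, 9.1]
```

Lid 2 is firm at both points, so it is sound. On to lid 1.

```bash
f(){ grep -E 'tool_pos|force'|tr '\n' ' ';echo; }
python3 -m inch '[[[0,-0.19,-0.57,0,0,0,1],[0,0,0,0,0,0,1]]]' |f
python3 -c "
from h import *
go('1a',.094)"
```

```text
tool_pos: [0.4976, 0.0217, 0.0972] force: [-0.9, -0.1, 0.7] 
t 6.15 tip [0.5003 0.0126 0.0941] F [-0.86 -0.05  0.7 ] -> cm [ 3.43 -3.17  1.04] 1mm down cm [-0.     0.031  0.095]
```

```bash
f(){ grep -E 'tool_pos|force'|tr '\n' ' ';echo; }
python3 -m inch '[[[1.7,-1.6,0.52,0,0,0,1],[1.7,-1.6,0.52,0,0,0,1],[0,0,0,0,0,0,1],[0,0,0,0,0,0,1]]]'|f
python3 -m inch '[[[0,0.11,0.35,0,0,0,1],[0,0,0,0,0,0,1]]]'|f
python3 -m inch '[[[0,0.03,0.095,0,0,0,1],[0,0,0,0,0,0,1]]]'|f
python3 -m inch '[[[0,0.03,0.095,0,0,0,1],[0,0,0,0,0,0,1]]]'|f
python3 -c "
from h import *
go('1a',.0884)"
```

```text
tool_pos: [0.5199, 0.0639, 0.0961] force: [-0.5, 0.5, -0.3] 
tool_pos: [0.5195, 0.0631, 0.092] force: [-1.0, -0.1, 0.8] 
tool_pos: [0.52, 0.0633, 0.0918] force: [-0.7, 0.1, 1.1] 
tool_pos: [0.5201, 0.0634, 0.0916] force: [-3.7, -1.2, 7.3] 
t 7.15 tip [0.5228 0.0542 0.0885] F [-3.73 -1.19  7.34] -> cm [0.09 0.02 0.  ] 1mm down cm [0.    0.031 0.095]
```

```bash
f(){ grep -E 'tool_pos|force'|tr '\n' ' ';echo; }
python3 -m inch '[[[0,-0.19,-0.57,0,0,0,1],[0,0,0,0,0,0,1]]]' |f
python3 -c "
from h import *
go('1b',.0935)"
```

```text
tool_pos: [0.5208, 0.0637, 0.0977] force: [-0.0, -0.9, 0.8] 
t 7.35 tip [0.5235 0.0545 0.0946] F [-0.04 -0.91  0.84] -> cm [4.26 0.25 0.04] 1mm down cm [-0.     0.031  0.095]
```

```bash
f(){ grep -E 'tool_pos|force'|tr '\n' ' ';echo; }
python3 -m inch '[[[2.1,0.1,0,0,0,0,1],[2.1,0.1,0,0,0,0,1],[0,0,0,0,0,0,1],[0,0,0,0,0,0,1]]]'|f
python3 -m inch '[[[0,0.12,0.38,0,0,0,1],[0,0,0,0,0,0,1]]]'|f
python3 -m inch '[[[0,0.03,0.095,0,0,0,1],[0,0,0,0,0,0,1]]]'|f
python3 -m inch '[[[0,0.03,0.095,0,0,0,1],[0,0,0,0,0,0,1]]]'|f
python3 -c "
from h import *
go('1b',.0884)"
```

```text
tool_pos: [0.5607, 0.0738, 0.0958] force: [-1.2, 0.2, 0.4] 
tool_pos: [0.5605, 0.0737, 0.0919] force: [-0.8, 0.2, 1.2] 
tool_pos: [0.5606, 0.0737, 0.0916] force: [-1.6, -0.7, 4.2] 
tool_pos: [0.5607, 0.0737, 0.0915] force: [-5.5, -1.8, 11.8] 
t 8.35 tip [0.5634 0.0646 0.0884] F [-5.51 -1.78 11.75] -> cm [ 0.15  0.06 -0.02] 1mm down cm [0.    0.031 0.095]
```

Lid 1 is sound too. Next is lid 3.

```bash
f(){ grep -E 'tool_pos|force'|tr '\n' ' ';echo; }
python3 -m inch '[[[0,-0.2,-0.6,0,0,0,1],[0,0,0,0,0,0,1]]]' |f
python3 -c "
from h import *
go('3a',.0935)"
```

```text
tool_pos: [0.5613, 0.0738, 0.0973] force: [0.1, -0.6, 1.3] 
t 8.55 tip [0.564  0.0646 0.0942] F [ 0.07 -0.63  1.27] -> cm [ 3.33  3.45 -1.04] 1mm down cm [-0.     0.031  0.095]
```

```bash
f(){ grep -E 'tool_pos|force'|tr '\n' ' ';echo; }
python3 -m inch '[[[1.65,1.7,-0.54,0,0,0,1],[1.65,1.7,-0.54,0,0,0,1],[0,0,0,0,0,0,1],[0,0,0,0,0,0,1]]]'|f
python3 -m inch '[[[0,0.1,0.33,0,0,0,1],[0,0,0,0,0,0,1]]]'|f
python3 -m inch '[[[0,0.03,0.095,0,0,0,1],[0,0,0,0,0,0,1]]]'|f
python3 -m inch '[[[0,0.03,0.095,0,0,0,1],[0,0,0,0,0,0,1]]]'|f
python3 -c "
from h import *
go('3a',.0884)"
```

```text
tool_pos: [0.6023, 0.0489, 0.0957] force: [0.7, 0.8, -0.3] 
tool_pos: [0.6015, 0.0496, 0.092] force: [0.0, 0.2, -0.6] 
tool_pos: [0.6023, 0.0494, 0.0919] force: [-1.0, -0.2, -0.2] 
tool_pos: [0.6025, 0.0493, 0.0916] force: [-3.5, 0.5, 6.1] 
t 9.55 tip [0.6052 0.0402 0.0885] F [-3.52  0.52  6.07] -> cm [ 0.06  0.1  -0.02] 1mm down cm [-0.     0.031  0.095]
```

```bash
f(){ grep -E 'tool_pos|force'|tr '\n' ' ';echo; }
python3 -m inch '[[[0,-0.19,-0.57,0,0,0,1],[0,0,0,0,0,0,1]]]' |f
python3 -c "
from h import *
go('3b',.0935)"
```

```text
tool_pos: [0.6033, 0.049, 0.0979] force: [0.3, -0.4, -0.8] 
t 9.75 tip [0.606  0.0399 0.0948] F [ 0.3  -0.35 -0.79] -> cm [-0.2   4.11 -1.19] 1mm down cm [-0.     0.031  0.095]
```

```bash
f(){ grep -E 'tool_pos|force'|tr '\n' ' ';echo; }
python3 -m inch '[[[-0.1,2.05,-0.6,0,0,0,1],[-0.1,2.05,-0.6,0,0,0,1],[0,0,0,0,0,0,1],[0,0,0,0,0,0,1]]]'|f
python3 -m inch '[[[0,0.1,0.32,0,0,0,1],[0,0,0,0,0,0,1]]]'|f
python3 -m inch '[[[0,0.03,0.095,0,0,0,1],[0,0,0,0,0,0,1]]]'|f
python3 -m inch '[[[0,0.03,0.095,0,0,0,1],[0,0,0,0,0,0,1]]]'|f
python3 -c "
from h import *
go('3b',.0884)"
```

```text
tool_pos: [0.6129, 0.0068, 0.0954] force: [-0.2, 0.7, -0.1] 
tool_pos: [0.6127, 0.0079, 0.0919] force: [-0.0, -0.6, 0.5] 
tool_pos: [0.6128, 0.008, 0.0917] force: [-0.9, -0.5, 4.6] 
tool_pos: [0.6128, 0.008, 0.0916] force: [-3.8, 0.1, 9.8] 
t 10.75 tip [ 0.6155 -0.0011  0.0885] F [-3.85  0.05  9.77] -> cm [ 0.04  0.07 -0.02] 1mm down cm [-0.     0.031  0.095]
```

Lid 3 is sound as well, which leaves lid 4. I'll confirm that by feel.

```bash
f(){ grep -E 'tool_pos|force'|tr '\n' ' ';echo; }
python3 -m inch '[[[0,-0.19,-0.57,0,0,0,1],[0,0,0,0,0,0,1]]]' |f
python3 -c "
from h import *
go('4a',.0935)"
```

```text
tool_pos: [0.6131, 0.0078, 0.097] force: [1.0, 1.0, 1.4] 
t 10.95 tip [ 0.6158 -0.0013  0.0939] F [1.02 0.98 1.36] -> cm [-3.53  3.13 -0.98] 1mm down cm [-0.     0.031  0.095]
```

```bash
f(){ grep -E 'tool_pos|force'|tr '\n' ' ';echo; }
python3 -m inch '[[[-1.75,1.55,-0.5,0,0,0,1],[-1.75,1.55,-0.5,0,0,0,1],[0,0,0,0,0,0,1],[0,0,0,0,0,0,1]]]'|f
python3 -m inch '[[[0,0.1,0.32,0,0,0,1],[0,0,0,0,0,0,1]]]'|f
python3 -m inch '[[[0,0.03,0.095,0,0,0,1],[0,0,0,0,0,0,1]]]'|f
python3 -m inch '[[[0,0.03,0.095,0,0,0,1],[0,0,0,0,0,0,1]]]'|f
python3 -c "
from h import *
go('4a',.0884)"
```

```text
tool_pos: [0.5883, -0.0335, 0.096] force: [0.7, -0.0, 0.2] 
tool_pos: [0.5882, -0.0326, 0.0922] force: [0.6, 0.8, 0.1] 
tool_pos: [0.5884, -0.0329, 0.0916] force: [-0.6, -0.3, 0.1] 
tool_pos: [0.5884, -0.0333, 0.0908] force: [0.8, 0.8, 0.8] 
t 11.95 tip [ 0.5911 -0.0424  0.0877] F [0.78 0.82 0.77] -> cm [ 0.    0.02 -0.08] 1mm down cm [-0.     0.031  0.095]
```

```bash
f(){ grep -E 'tool_pos|force'|tr '\n' ' ';echo; }
python3 -m inch '[[[0,0.03,0.095,0,0,0,1],[0,0,0,0,0,0,1]]]'|f
python3 -m inch '[[[0,-0.38,-1.2,0,0,0,1],[0,0,0,0,0,0,1]]]'|f
python3 -m inch '[[[0,0,-0.5,-6,0,0,1],[0,0,0,-6,0,0,1],[0,0,0,-6,0,0,1],[0,0,0,0,0,0,1],[0,0,0,0,0,0,1]]]'|f
python3 -c "
from h import *
go(C[3],.094,(0,0,0))"
```

```text
tool_pos: [0.5883, -0.0334, 0.0898] force: [0.8, 0.4, 0.1] 
tool_pos: [0.5895, -0.0339, 0.1047] force: [0.5, -0.3, 0.6] 
tool_pos: [0.5888, -0.0342, 0.1077] force: [-0.6, -0.3, 0.1] 
t 12.85 tip [ 0.5888 -0.0342  0.1077] F [-0.58 -0.3   0.08] -> cm [-2.19  2.88  1.37] 1mm down cm [-0.   0.   0.1]
```

Lid 4 yields: 2 mm below the others' firm level with no real force. The tool is upright again, so I'll move it over the lid's middle.

```bash
python3 -m inch '[[[-1.1,1.45,0,0,0,0,1],[-1.1,1.45,0,0,0,0,1],[0,0,0.7,0,0,0,1],[0,0,0,0,0,0,1],[0,0,0,0,0,0,1]]]'
python3 - <<'E'
from h import *
from plant import robot
go(C[3],.09,(0,0,0))
c=robot.read_camera('wrist');cv2.imwrite('pics/w2.png',c['image'])
E
```

```text
t: 13.35
tool_pos: [0.5757, -0.069, 0.0996]
orientation: [-3.108, -0.446, 0.002]
force: [-0.5, -0.2, 0.1]
opening: 0.0007
t 13.35 tip [ 0.5757 -0.069   0.0996] F [-0.5  -0.18  0.1 ] -> cm [ 0.06 -0.08  0.96] 1mm down cm [0.  0.  0.1]
```

View pics/w2.png

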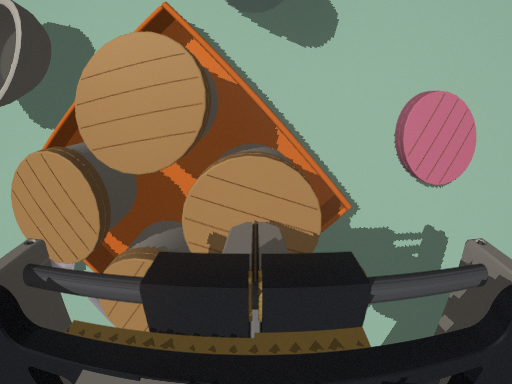

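The wrist view shows the tip at about (257,225) on lid 4, which spans columns 182–322, so it's centred. Pressing now.

```bash
f(){ grep -E 'tool_pos|force'|tr '\n' ' ';echo; }
python3 -m inch '[[[0,0,0.7,0,0,0,1],[0,0,0,0,0,0,1]]]'|f
python3 -m inch '[[[0,0,0.2,0,0,0,1],[0,0,0,0,0,0,1]]]'|f
python3 -m inch '[[[0,0,0.1,0,0,0,1],[0,0,0,0,0,0,1]]]'|f
python3 -m inch '[[[0,0,0.1,0,0,0,1],[0,0,0,0,0,0,1]]]'|f
python3 -m inch '[[[0,0,0.1,0,0,0,1],[0,0,0,0,0,0,1]]]'|f
```

```text
tool_pos: [0.5753, -0.0684, 0.092] force: [-0.5, 0.4, -0.0] 
tool_pos: [0.5756, -0.0687, 0.0908] force: [0.5, -1.3, 0.1] 
tool_pos: [0.576, -0.069, 0.0904] force: [-0.2, 0.8, -0.9] 
tool_pos: [0.5762, -0.069, 0.0902] force: [-2.5, -0.2, 6.0] 
tool_pos: [0.5763, -0.0691, 0.0897] force: [-4.1, 0.4, 10.1]
```

```bash
f(){ grep -E 'tool_pos|force'|tr '\n' ' ';echo; }
python3 -m inch '[[[0,0,0.1,0,0,0,1],[0,0,0,0,0,0,1]]]'|f
python3 -m inch '[[[0,0,0.1,0,0,0,1],[0,0,0,0,0,0,1]]]'|f
python3 -m inch '[[[0,0,0.1,0,0,0,1],[0,0,0,0,0,0,1]]]'|f
python3 -m inch '[[[0,0,0.1,0,0,0,1],[0,0,0,0,0,0,1]]]'|f
```

```text
tool_pos: [0.5763, -0.0691, 0.0888] force: [-5.6, 0.9, 11.1] 
tool_pos: [0.5763, -0.0691, 0.0879] force: [-4.8, 1.9, 11.1] 
tool_pos: [0.5763, -0.0691, 0.0869] force: [-4.5, 0.9, 11.9] 
tool_pos: [0.5763, -0.0691, 0.0859] force: [-4.7, 1.3, 11.4]
```

```bash
f(){ grep -E 'tool_pos|force'|tr '\n' ' ';echo; }
python3 -m inch '[[[0,0,0.1,0,0,0,1],[0,0,0,0,0,0,1]]]'|f
python3 -m inch '[[[0,0,0.07,0,0,0,1],[0,0,0,0,0,0,1]]]'|f
python3 -m inch '[[[0,0,0,0,0,0,1],[0,0,0,0,0,0,1],[0,0,0,0,0,0,1]]]'|f
```

```text
tool_pos: [0.5764, -0.0691, 0.0853] force: [-6.3, 1.6, 13.8] 
tool_pos: [0.5764, -0.0691, 0.0852] force: [-9.3, 2.6, 18.9] 
tool_pos: [0.5764, -0.0691, 0.0852] force: [-8.9, 2.0, 19.5]
```

The lid has sunk 5.0 mm and is now firm, so it's seated. I'll ease the push slightly and check from the side.

```bash
python3 -m inch '[[[0,0,-0.06,0,0,0,1],[0,0,0,0,0,0,1],[0,0,0,0,0,0,1]]]'
python3 - <<'E'
from h import *
from plant import robot
i=robot.read_camera('side')['image'][110:290,130:400]
cv2.imwrite('pics/s2.png',cv2.convertScaleAbs(cv2.resize(i,None,fx=2.9,fy=2.9,interpolation=cv2.INTER_CUBIC),alpha=1.4))
s=robot.read_state();print(s['t'],s['tool_pos'],s['force'])
E
```

```text
t: 16.2
tool_pos: [0.5763, -0.0691, 0.0853]
orientation: [3.109, 0.447, 0.002]
force: [-7.0, 1.4, 14.7]
opening: 0.0008
16.25 [ 0.57635401 -0.06906037  0.0852732 ] [-6.4811123   1.70099911 15.20983647]
```

View pics/s2.png

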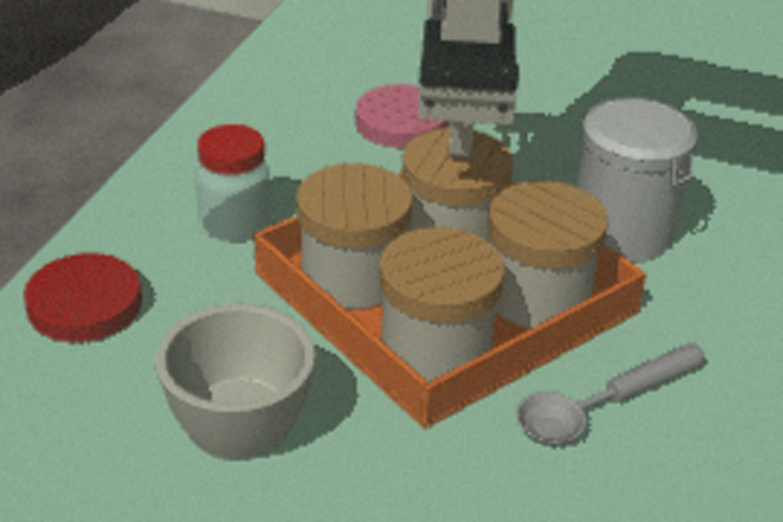

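The side view shows the finger on the middle of lid 4 at (460,155). All the lids look level, and the bystanders stand where they were. Handing in.

```bash
python3 -c "
from plant import robot
print(robot.close_job())"
```

```text
the job is handed in; nothing more can be done
None
```

The lid that rocked was lid_4 (far right). I pressed it fully down onto its jar and handed the job in with the finger still pressing on it.

- **Finding it:** I felt lids 1, 2 and 3 with the tilted fingertip at two places each, a quarter turn apart. All six places were firm, with 6–12 N at TCP z of about 91.5 mm. Lid_4 gave way at the one place I pressed: the tip reached 89.8 mm with under 1 N. I did not press a second place on it.
- **Seating it:** I pushed on its middle with the tool upright. It slid down under about 11–12 N, from about 90.2 to 85.2 mm, then stood firm at 19 N.
- **Last checks:** I eased the push to about 15 N, and the state before hand-in, at t = 16.25 s, showed that force with the TCP steady at 85.3 mm. In the side picture the lids looked level and in place, and the canister, mortar, spoon and glass jar did not appear to have moved. I judged that by eye and did not measure tilt or positions.

No check failed. One thing to note is a sideways force of about 6.5 N on the tool while it presses. The tool did not move under it.

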